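# Snap a sensor housing shut in the bench press

### The job

Close the sensor housing that lies in the bench press's sliding nest: slide the carriage fully in under the ram, press the red palm knob down until the ram bottoms, and keep it firmly against its stop for about a second, without leaning so hard that the set collar shifts, so that the lid snaps fully shut. Let the ram come back up and draw the carriage fully out again with the closed housing sitting in its nest; leave the other things on the bench where they are.

Things in the scene. Friction and masses are not known exactly. Their poses are not given: they have to be found in the camera images.
- press: Grey two-pillar bench press, fixed. Origin: bench height, on the vertical ram axis. x points from the operator's side (handle) to the back, y along the crosshead, z up. Base plate 210 x 160 x 16 mm (x -145 to +65); pillars 18 mm in diameter at y = +-60; crosshead 54 (x) x 156 (y) mm, 115 to 150 mm above the bench. White foot 50 x 34 mm, its underside 90 mm up at rest
- boss (a point): Top centre of the press's steel boss (44 mm in diameter), on the ram axis 165 mm above the bench; fixed. Above it, on the ram: brass set collar and the red palm knob, a mushroom 60 mm across, flat on top (54 mm), centred on the axis, pressed from above. The knob is screwed on by hand: at rest its top is anywhere from 231 to 251 mm above the bench, not measured; it goes straight down with the ram
- ram (a joint): Travel of the ram in m: 0 = up at rest, grows downward, 0.030 = bottomed (brass collar on the boss). Sprung: 3.5 N on the knob starts it, 7 N only balances the spring at the bottom. The foot meets the open lid at 0.024 to 0.026; the lid adds 5 N, so 12 N reaches the stop. 12 to 22 N keeps it firmly on the rigid stop; the collar is held by a thumb screw only: over 27 N on the knob shifts it
- carriage (a joint): Position of the aluminium sliding carriage in m: 0 = drawn fully out towards the operator (start), 0.080 = fully in against its back stop, nest centred under the ram. Slides along the press's x axis with about 2.5 N of friction and stays where it is left
- carriage_handle (a point): Centre of the black handle knob of the carriage, 24 mm in diameter and 28 mm high (66 to 94 mm above the bench, so this point lies 80 mm above it), on a 12 mm post 105 mm before the nest's centre; free on all sides and above
- nest (a point): Centre of the floor of the nest on the carriage, 34 mm above the bench; the nest is a black rim 10 mm high around a 67 x 47 mm pocket
- housing: Grey plastic sensor housing, 64 x 44 mm, shell 22 mm high, lying loose in the nest. Origin: centre of its underside; x along its length, z up. Weighs about 80 g. Its white lid (64 x 44 x 4 mm) is set on but not yet snapped shut; shut, the whole is 26 mm high
- lid (a joint): How far the housing's lid has gone down in m: starts at 0 to 0.002 (standing 6 to 4 mm proud, blue skirt showing), 0.006 = shut flush on the shell. It takes about 5 N to push it and it stays where it is pushed to
- finished_housing: Bystander: an already closed housing of the same kind, 64 x 44 x 26 mm, beside the press. Origin: centre of its underside
- flux_bottle: Bystander: small amber bottle with a black cap, 36 mm in diameter, 75 mm high. Origin: centre of its underside
- screwdriver: Bystander: screwdriver 160 mm long lying on the bench, handle to its -x. Origin: underside, near its middle
Things that resemble listed ones, but are neither listed nor needed, are in the scene too. Leave any purple or turquoise look-alike of the housing alone.

How it is judged:
By the outcome, as a careful person would: the job done as asked, in the order asked, and still so for the second after the job is handed in, with the robot touching nothing.
It also fails if it takes over 72 s, if anything falls off the work surface, if the arm or the gripper's body presses on something with over 40 N, if the wrist force passes 120 N, or if a joint passes its speed limit or range.

### The arm

A 6-joint arm with a two-finger parallel gripper is mounted at the origin on the work surface. World frame = base frame: x ahead of the robot, y to its left, z up, the work surface at z = 0. Lengths are in m, angles in rad, forces in N, time in s.
With the tool pointing down it reaches from about 0.325 to 0.925 m from the base axis. Payload 3.1 kg.
Tool frame: the origin (TCP) lies where the fingers leave the gripper's body, on its centre line; the fingertips stand 73 mm ahead of it and the grasp point (between the pads) lies 54 mm ahead of it; z points along the fingers, y is the line along which they close (so a half turn about z gives the same grasp; the last joint's range is limited). The gripper opens to 85 mm and grips with 20 to 120 N. Pads are 22 mm wide; open, the fingers measure 114 mm over their backs; the gripper's body (76 mm by 85 mm) begins 54 mm behind the grasp point. The pads swing forward as they close: fully open they stand 13 mm farther back than shut.
Start: joints at [-1.225, 0.217, 1.613, -0, 1.311, -0.112], TCP at [0.276, -0.561, 0.304] pointing down, gripper open.
Joint ranges: [-2.75, 2.75], [-0.78, 2.1], [0.31, 2.55], [-1.13, 4.27], [0.13, 2.63], [-2.58, 2.58]. Speed limits (rad/s): [2.79, 2.79, 3.14, 3.14, 3.14, 3.14].

### API

Orientations are given as a rotation vector (axis times angle).
In Python, from workcell import * gives the robot as it stands.
- The arm moves only by the shell command python3 -m inch 'ROWS' [FORCE]. ROWS is a JSON object of lists of equal length, an entry for each row: "jaw": the opening, from -1 (shut) to 1 (fully open); "offset": the shift along the world's x, y, z in m, a list of three; "angular": the turn, a rotation vector about the world's x, y, z in degrees, a list of three. In form: {"jaw": [jaw, ...], "offset": [[dx, dy, dz], ...], "angular": [[rx, ry, rz], ...]}. A call has 1 to 5 rows; each row is the pose to reach, as a shift and turn from the pose commanded when the call began; what a row does not reach only later rows make up. A row lasts 1/12 s, in which the tool goes at most 41.7 mm and 7.16 degrees, less where a joint would pass 70% of its speed; a pose out of reach is approached as far as the arm can. A call with a gripper value outside its range is refused whole. The fingers move at their own pace and stop on an object; FORCE is the grip in N (left out, the last holds). Time passes only in rows, so rows that repeat a pose let the fingers close. It gives the time, the measured TCP pose, the force, the opening and the grip force at its end, in the units of the state.
- get_state(): the state, without advancing time (a new reading comes with each control period).
- get_image(name): name is "side" or "top" or "wrist"; returns the picture (480x640x3 uint8, red, green, blue); there is no depth.
- camera_params(name): a dict with "K" (3x3 intrinsics, pixels), "position" and "rotation" of the camera in the world. Camera axes: x right, y up, looking along -z (the intrinsics and any distortion apply to the point x, -y, -z); pixel columns grow to the right and rows downward; lengths in m; the calibration is good to about 2 mm. A picture is of the moment at which its call begins: read the wrist's pose just before it. camera_params takes no time and is no camera call; for the wrist camera it gives the pose at the moment of the call.
- close_job(): hands the job in; it is judged then, once.
The state is a dict: "time": time; "q": joint angles; "joint_vel": joint speeds; "joint_torque": joint torques, N m; "ee_pos": TCP position; "ee_rot": TCP orientation; "wrist_force": force on the tool from outside, world axes, zero at the start; "torque": the same for the moment, N m; "opening": finger opening in m; "grasp_force": force on a finger pad.
Only numpy, scipy, OpenCV 4.12 (cv2) and the standard library are available. Lean on these libraries where they do the work, as an engineer would, in place of code of your own. Each camera call takes 0.05 s, during which the arm holds its last target. There are 200 camera calls.

## Working session

There is one attempt and no reset: what is moved stays moved. The work goes in short steps, Python scripts to look and compute and a shell command to move; the robot and the scene stay as the last step left them, time stands still between calls to the robot, and variables do not carry over. Pictures are saved under pics/ and viewed, at most 10 in all, crops included, and the job is handed in when it is done.

```bash
mkdir -p pics; python3 - <<'E'
from workcell import *
import cv2
for n in ("side","top"):
    cv2.imwrite(f"pics/{n}0.png",get_image(n)[:,:,::-1])
    p=camera_params(n);print(n,p)
s=get_state();print(s)
E
```

```text
side {'K': array([[488.59955058,   0.        , 310.29617985],
       [  0.        , 488.59955058, 243.79550762],
       [  0.        ,   0.        ,   1.        ]]), 'position': array([0.30032929, 0.4465228 , 0.70532294]), 'rotation': array([ 0.28071172, -0.91170873, -2.38216165])}
top {'K': array([[512.49309504,   0.        , 327.54715994],
       [  0.        , 512.49309504, 238.43587511],
       [  0.        ,   0.        ,   1.        ]]), 'position': array([0.51549053, 0.00900781, 1.0048945 ]), 'rotation': array([ 0.08201247, -0.04730808, -1.54783848])}
{'time': 0.1, 'q': array([-1.22516211e+00,  2.17702852e-01,  1.61481359e+00,  4.62833164e-06,
        1.31129058e+00, -1.12217758e-01]), 'joint_vel': array([-0.00047222, -0.00274886, -0.00284487, -0.00120435,  0.00017741,
        0.00160938]), 'joint_torque': array([-4.18340433e-04, -3.98074651e+01, -3.04970062e+01, -1.63981458e-04,
        4.19731092e-03,  9.53562306e-06]), 'ee_pos': array([ 0.27607382, -0.56006393,  0.30266285]), 'ee_rot': array([-3.05748862e+00, -7.12425800e-01,  3.97771812e-04]), 'wrist_force': array([ 0.44477456,  0.54036027, -0.61559572]), 'torque': array([ 0.00826914, -0.03546745, -0.00531539]), 'grasp_force': 0.0, 'opening': 0.08517457089612927}
```

View pics/side0.png

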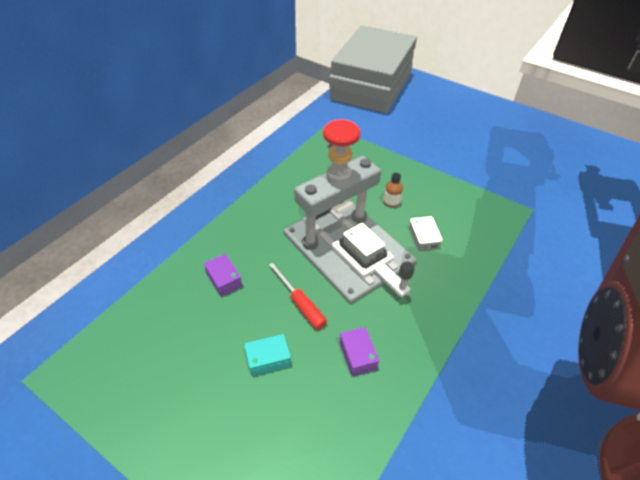

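View pics/top0.png

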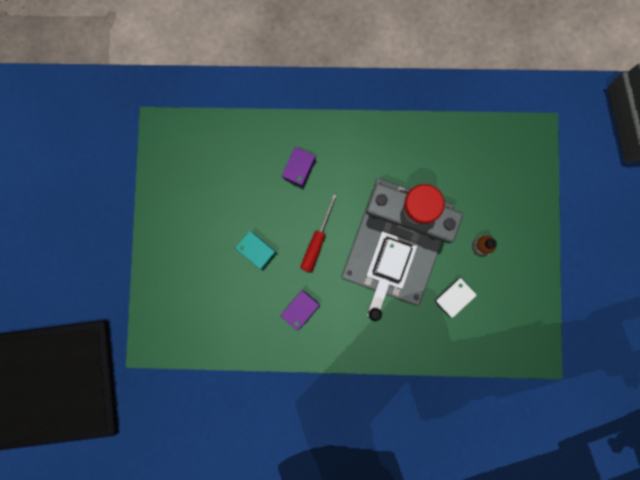

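The side view shows the press with its red knob at (341,132) and its handle at (407,270). In the top view the knob is at (425,203), the handle at (375,314) and the nested housing at (393,259). The lone white-lidded one at (456,298) is the finished bystander, and the purple and turquoise ones are look-alikes. The only housing in the nest, at (393,259), is the target. I'll confirm it in an enlarged crop.

```bash
cat > h.py <<'E'
import numpy as np, cv2
from scipy.spatial.transform import Rotation as R
from workcell import *
def ray(n,u,v):
    p=camera_params(n);K=p["K"]
    d=np.array([(u-K[0,2])/K[0,0],-(v-K[1,2])/K[1,1],-1.])
    return p["position"],R.from_rotvec(p["rotation"]).apply(d)
def atz(n,u,v,z):
    o,d=ray(n,u,v);return o+d*(z-o[2])/d[2]
def proj(n,X):
    p=camera_params(n);c=R.from_rotvec(p["rotation"]).inv().apply(np.array(X)-p["position"])
    K=p["K"];return K[0,0]*c[0]/-c[2]+K[0,2],K[1,2]-K[1,1]*c[1]/-c[2]
def tri(a,b):
    (o1,d1),(o2,d2)=ray(*a),ray(*b)
    s=np.linalg.lstsq(np.c_[d1,-d2],o2-o1,rcond=None)[0]
    x,y=o1+s[0]*d1,o2+s[1]*d2;return (x+y)/2,np.linalg.norm(x-y)
E
python3 - <<'E'
import cv2,numpy as np
a=cv2.imread("pics/side0.png")[110:310,270:430];b=cv2.imread("pics/top0.png")[170:330,330:500]
a=cv2.resize(a,None,fx=3,fy=3,interpolation=2)[:600];b=cv2.resize(b,(319,300),interpolation=2)
c=np.zeros((600,800,3),np.uint8);c[:,:480]=a;c[:300,481:800]=b
cv2.imwrite("pics/crop.png",c)
E
python3 - <<'E'
from h import *
np.set_printoptions(precision=4,suppress=True)
for n in("top","side"):
    im=get_image(n).astype(int);m=((im[...,0]>130)&(im[...,1]<60)&(im[...,2]<70)).astype(np.uint8)
    _,_,st,ce=cv2.connectedComponentsWithStats(m)
    print(n,[(s,c.round(1)) for s,c in zip(st[1:],ce[1:]) if s[4]>100])
print(atz("top",375,314,.094),atz("top",425,203,.241),tri(("top",425,203),("side",341,129)),tri(("top",375,314),("side",407,268)))
E
```

```text
top [(array([ 406,  185,   38,   37, 1071], dtype=int32), array([424.6, 202.9])), (array([302, 232,  21,  38, 315], dtype=int32), array([312. , 250.9]))]
side []
[ 0.4591 -0.0564  0.094 ] [ 0.6349 -0.1182  0.241 ] (array([ 0.6341, -0.1167,  0.2484]), np.float64(0.0008375052074573766)) (array([ 0.4581, -0.0573,  0.0843]), np.float64(0.0009335311091938208))
```

View pics/crop.png

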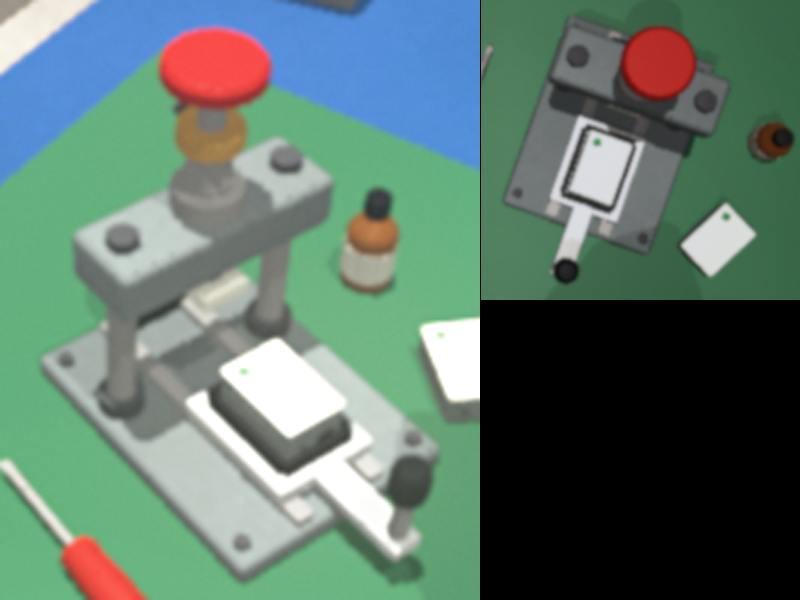

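```bash
python3 - <<'E'
from h import *
b=atz("top",381.2,199.3,.152);c=atz("top",449.4,223.3,.152);d=b-c
print(b,c,np.degrees(np.arctan2(d[1],d[0]))-90,np.linalg.norm(d),(b+c)/2)
E
A='{"jaw":[1,1,1,1,1],"offset":[[0.012,0.0335,0],[0.024,0.067,0],[0.036,0.1005,0],[0.048,0.134,0],[0.061,0.1677,0]],"angular":[[0,0,3],[0,0,6],[0,0,9],[0,0,12],[0,0,15]]}'; unset A
python3 -m inch '{"jaw":[1,1,1,1,1],"offset":[[0.012,0.0335,0],[0.024,0.067,0],[0.036,0.1005,0],[0.048,0.134,0],[0.061,0.1677,0]],"angular":[[0,0,3],[0,0,6],[0,0,9],[0,0,12],[0,0,15]]}'
python3 -m inch '{"jaw":[1,1,1,1,1],"offset":[[0.012,0.0335,0],[0.024,0.067,0],[0.036,0.1005,0],[0.048,0.134,0],[0.061,0.1677,0]],"angular":[[0,0,3],[0,0,6],[0,0,9],[0,0,12],[0,0,15]]}'
python3 -m inch '{"jaw":[1,1,1,1,1],"offset":[[0.012,0.0335,0],[0.024,0.067,0],[0.036,0.1005,0],[0.048,0.134,0],[0.0605,0.1677,0]],"angular":[[0,0,3],[0,0,6],[0,0,9],[0,0,12],[0,0,15]]}'
python3 -m inch '{"jaw":[1],"offset":[[0,0,0]],"angular":[[0,0,0]]}'
```

```text
[ 0.65362241 -0.05975708  0.152     ] [ 0.61545011 -0.17369752  0.152     ] -18.521865691686045 0.12016467379502936 [ 0.63453626 -0.1167273   0.152     ]
time: 0.62
ee_pos: [0.3373, -0.3913, 0.3036]
ee_rot: [-2.939, -1.109, -0.0]
wrist_force: [-0.1, -0.6, 0.5]
opening: 0.0858
grasp_force: 0.0
time: 1.03
ee_pos: [0.3983, -0.2235, 0.3038]
ee_rot: [2.769, 1.483, 0.0]
wrist_force: [0.5, -0.3, -0.1]
opening: 0.0855
grasp_force: 0.0
time: 1.45
ee_pos: [0.4588, -0.0558, 0.3039]
ee_rot: [2.551, 1.833, 0.0]
wrist_force: [-0.2, -0.2, 0.2]
opening: 0.0857
grasp_force: 0.0
time: 1.53
ee_pos: [0.4598, -0.0525, 0.3039]
ee_rot: [-2.545, -1.838, -0.004]
wrist_force: [0.4, -0.6, 0.1]
opening: 0.0852
grasp_force: 0.0
```

```bash
python3 -m inch '{"jaw":[1,1,1],"offset":[[0,0,0],[0,0,0],[0,0,0]],"angular":[[0,0,0],[0,0,0],[0,0,0]]}'
python3 - <<'E'
from h import *
im=get_image("wrist");cv2.imwrite("pics/w1.png",im[:,:,::-1])
h=np.array([.4593,-.0573,.094]);print(proj("wrist",h),get_state()["ee_pos"])
E
```

```text
time: 1.78
ee_pos: [0.4584, -0.0585, 0.3038]
ee_rot: [2.555, 1.827, -0.001]
wrist_force: [0.9, -0.5, 0.4]
opening: 0.0853
grasp_force: 0.0
(np.float64(323.2401509145157), np.float64(230.04466777411417)) [ 0.4584115  -0.05870111  0.30377565]
```

View pics/w1.png

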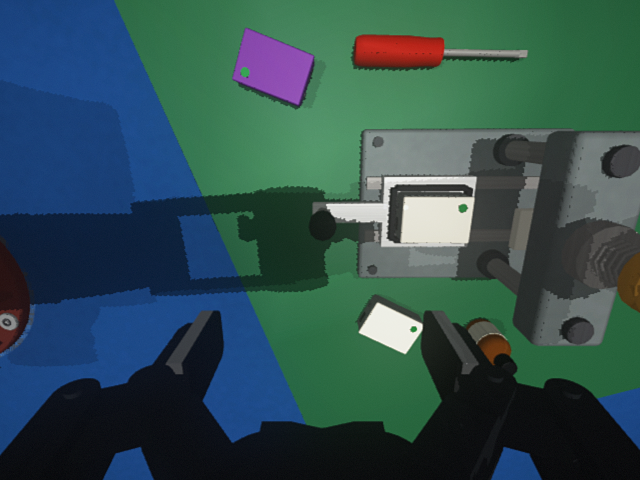

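The wrist view shows the handle at (322,224), 6 px from the prediction of (323,230). That puts it between the jaws along the press axis (horizontal in the image). The housing sits in the nest at (436,219). Next I descend and grip.

```bash
python3 - <<'E'
from h import *
print(atz("wrist",322,224,.094))
E
python3 -m inch '{"jaw":[1,1,1,1,1],"offset":[[0,0,-0.03],[0,0,-0.06],[0.0,0.0007,-0.09],[0,0.0013,-0.11],[0,0.0013,-0.12]],"angular":[[0,0,0],[0,0,0],[0,0,0],[0,0,0],[0,0,0]]}'
python3 -m inch '{"jaw":[1,1,1,1,1],"offset":[[0,0,-0.015],[0,0,-0.03],[0,0,-0.042],[0,0,-0.049],[0,0,-0.049]],"angular":[[0,0,0],[0,0,0],[0,0,0],[0,0,0],[0,0,0]]}'
python3 -m inch '{"jaw":[0.3,0,-0.2,-0.35,-0.5],"offset":[[0,0,0],[0,0,0],[0,0,0],[0,0,0],[0,0,0]],"angular":[[0,0,0],[0,0,0],[0,0,0],[0,0,0],[0,0,0]]}' 25
python3 -m inch '{"jaw":[-0.7,-0.9,-1,-1,-1],"offset":[[0,0,0],[0,0,0],[0,0,0],[0,0,0],[0,0,0]],"angular":[[0,0,0],[0,0,0],[0,0,0],[0,0,0],[0,0,0]]}' 25
```

```text
[ 0.46001022 -0.0520205   0.094     ]
time: 2.25
ee_pos: [0.4563, -0.057, 0.1806]
ee_rot: [-2.553, -1.823, 0.006]
wrist_force: [-0.6, -1.3, -0.4]
opening: 0.0853
grasp_force: 0.0
time: 2.67
ee_pos: [0.4579, -0.0568, 0.1339]
ee_rot: [-2.554, -1.826, 0.003]
wrist_force: [0.2, 0.1, -0.2]
opening: 0.0851
grasp_force: 0.0
time: 3.08
ee_pos: [0.4592, -0.0563, 0.1356]
ee_rot: [2.553, 1.829, 0.001]
wrist_force: [-0.1, 1.5, -0.2]
opening: 0.0254
grasp_force: 0.0
time: 3.5
ee_pos: [0.4594, -0.0564, 0.1356]
ee_rot: [2.553, 1.829, 0.001]
wrist_force: [-0.7, 0.1, 5.1]
opening: 0.0225
grasp_force: 24.7
```

```bash

python3 -m inch '{"jaw":[-1,-1,-1,-1,-1],"offset":[[0.0047,-0.0016,0],[0.0114,-0.0038,0],[0.0189,-0.0064,0],[0.0265,-0.009,0],[0.0341,-0.0115,0]],"angular":[[0,0,0],[0,0,0],[0,0,0],[0,0,0],[0,0,0]]}'
python3 -m inch '{"jaw":[-1,-1,-1,-1,-1],"offset":[[0.0076,-0.0026,0],[0.0152,-0.0051,0],[0.0227,-0.0077,0],[0.0294,-0.01,0],[0.0341,-0.0115,0]],"angular":[[0,0,0],[0,0,0],[0,0,0],[0,0,0],[0,0,0]]}'
python3 -m inch '{"jaw":[-1,-1,-1,-1,-1],"offset":[[0.0019,-0.0006,0],[0.0038,-0.0013,0],[0.0057,-0.0019,0],[0.0066,-0.0022,0],[0.0066,-0.0022,0]],"angular":[[0,0,0],[0,0,0],[0,0,0],[0,0,0],[0,0,0]]}'
```

```text
time: 3.92
ee_pos: [0.4931, -0.0677, 0.1356]
ee_rot: [-2.553, -1.829, 0.001]
wrist_force: [-3.8, 0.0, 7.4]
opening: 0.023
grasp_force: 24.9
time: 4.33
ee_pos: [0.5275, -0.0793, 0.1356]
ee_rot: [-2.554, -1.829, 0.0]
wrist_force: [-2.6, 0.0, 8.7]
opening: 0.0225
grasp_force: 24.9
time: 4.75
ee_pos: [0.5339, -0.0815, 0.1356]
ee_rot: [2.554, 1.83, 0.0]
wrist_force: [-1.6, 1.6, 6.6]
opening: 0.0231
grasp_force: 24.8
```

```bash

python3 -m inch '{"jaw":[-1,-1,-1],"offset":[[0.001,-0.0003,0],[0.0014,-0.0005,0],[0.0014,-0.0005,0]],"angular":[[0,0,0],[0,0,0],[0,0,0]]}'
python3 -m inch '{"jaw":[-1,-1,-1],"offset":[[0.0005,-0.0002,0],[0.001,-0.0003,0],[0.001,-0.0003,0]],"angular":[[0,0,0],[0,0,0],[0,0,0]]}'
python3 -m inch '{"jaw":[-1,-1,-1],"offset":[[0.0005,-0.0002,0],[0.001,-0.0003,0],[0.001,-0.0003,0]],"angular":[[0,0,0],[0,0,0],[0,0,0]]}'
```

```text
time: 5.0
ee_pos: [0.5351, -0.0819, 0.1356]
ee_rot: [-2.554, -1.83, 0.0]
wrist_force: [-2.4, 1.7, 6.6]
opening: 0.0228
grasp_force: 24.8
time: 5.25
ee_pos: [0.5354, -0.082, 0.1356]
ee_rot: [-2.552, -1.829, 0.003]
wrist_force: [-4.3, 0.6, 9.2]
opening: 0.0228
grasp_force: 25.0
time: 5.5
ee_pos: [0.5355, -0.082, 0.1356]
ee_rot: [-2.55, -1.828, 0.005]
wrist_force: [-7.1, 2.2, 12.0]
opening: 0.0227
grasp_force: 25.3
```

```bash

python3 -m inch '{"jaw":[-1,-1,-0.6,-0.2,0],"offset":[[-0.001,0.0003,0],[-0.0017,0.0006,0],[-0.0017,0.0006,0],[-0.0017,0.0006,0],[-0.0017,0.0006,0]],"angular":[[0,0,0],[0,0,0],[0,0,0],[0,0,0],[0,0,0]]}'
python3 -m inch '{"jaw":[0,0,0,0,0],"offset":[[0,0,0],[0,0,0.01],[0,0,0.03],[0,0,0.055],[-0.01,0.003,0.085]],"angular":[[0,0,0],[0,0,0],[0,0,0],[0,0,0],[0,0,0]]}'
python3 -m inch '{"jaw":[-0.5,-1,-1,-1,-1],"offset":[[-0.01,0.003,0.035],[-0.02,0.007,0.07],[-0.02,0.007,0.105],[-0.02,0.007,0.13],[-0.02,0.007,0.14]],"angular":[[0,0,0],[0,0,0],[0,0,0],[0,0,0],[0,0,0]]}'
python3 -m inch '{"jaw":[-1,-1,-1],"offset":[[0,0,0],[0,0,0],[0,0,0]],"angular":[[0,0,0],[0,0,0],[0,0,0]]}' 40
python3 - <<'E'
from h import *
im=get_image("wrist");t=get_image("side")
cv2.imwrite("pics/w2.png",np.hstack([cv2.resize(im,(400,300)),cv2.resize(t[100:310,230:510],(400,300))])[:,:,::-1])
E
```

```text
time: 5.92
ee_pos: [0.5349, -0.0818, 0.1344]
ee_rot: [-2.553, -1.829, 0.001]
wrist_force: [0.1, 0.8, 0.2]
opening: 0.0426
grasp_force: 0.0
time: 6.33
ee_pos: [0.5253, -0.0791, 0.22]
ee_rot: [-2.553, -1.828, 0.002]
wrist_force: [0.7, 0.4, 0.7]
opening: 0.0426
grasp_force: 0.0
time: 6.75
ee_pos: [0.5067, -0.0723, 0.3659]
ee_rot: [2.548, 1.825, 0.009]
wrist_force: [0.2, 0.0, 0.6]
opening: -0.0001
grasp_force: 0.0
time: 7.0
ee_pos: [0.5042, -0.0717, 0.3572]
ee_rot: [-2.551, -1.827, 0.004]
wrist_force: [0.0, 0.5, 0.0]
opening: 0.0002
grasp_force: 0.0
```

View pics/w2.png

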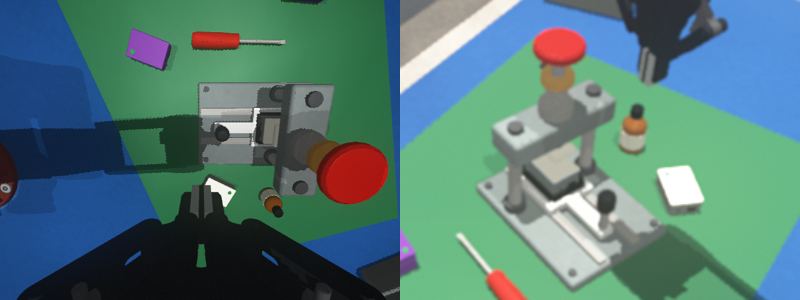

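In the left half of the picture the carriage is in, with the handle at (222,133). In the right half the housing is under the ram and the shut fingers are clear of the knob. I'll move over the knob and feel for contact.

```bash

python3 -m inch '{"jaw":[-1,-1,-1,-1,-1],"offset":[[0.02,-0.007,0],[0.05,-0.017,0],[0.085,-0.029,0],[0.115,-0.0395,0],[0.1307,-0.0448,0]],"angular":[[0,0,0],[0,0,0],[0,0,0],[0,0,0],[0,0,0]]}'
python3 -m inch '{"jaw":[-1,-1,-1,-1,-1],"offset":[[0,0,-0.005],[0,0,-0.013],[0,0,-0.021],[0,0,-0.025],[0,0,-0.025]],"angular":[[0,0,0],[0,0,0],[0,0,0],[0,0,0],[0,0,0]]}'
python3 -m inch '{"jaw":[-1,-1,-1],"offset":[[0,0,-0.002],[0,0,-0.003],[0,0,-0.003]],"angular":[[0,0,0],[0,0,0],[0,0,0]]}'
python3 -m inch '{"jaw":[-1,-1,-1],"offset":[[0,0,-0.002],[0,0,-0.003],[0,0,-0.003]],"angular":[[0,0,0],[0,0,0],[0,0,0]]}'
```

```text
time: 7.52
ee_pos: [0.6379, -0.1178, 0.3569]
ee_rot: [-2.553, -1.828, 0.003]
wrist_force: [-0.1, 0.3, -0.5]
opening: -0.0003
grasp_force: 0.0
time: 7.93
ee_pos: [0.6341, -0.116, 0.3322]
ee_rot: [-2.551, -1.828, 0.005]
wrist_force: [-0.3, 0.2, -0.2]
opening: -0.0001
grasp_force: 0.0
time: 8.18
ee_pos: [0.6357, -0.1166, 0.3323]
ee_rot: [2.553, 1.829, 0.001]
wrist_force: [-0.4, 0.7, 1.0]
opening: -0.0001
grasp_force: 0.0
time: 8.43
ee_pos: [0.6359, -0.1167, 0.3288]
ee_rot: [-2.554, -1.829, 0.0]
wrist_force: [-0.4, -0.9, -0.3]
opening: 0.0004
grasp_force: 0.0
```

```bash

python3 -m inch '{"jaw":[-1,-1,-1],"offset":[[0,0,-0.001],[0,0,-0.002],[0,0,-0.002]],"angular":[[0,0,0],[0,0,0],[0,0,0]]}' | grep -E "pos|force"
python3 -m inch '{"jaw":[-1,-1,-1],"offset":[[0,0,-0.001],[0,0,-0.002],[0,0,-0.002]],"angular":[[0,0,0],[0,0,0],[0,0,0]]}' | grep -E "pos|force"
python3 -m inch '{"jaw":[-1,-1,-1],"offset":[[0,0,-0.001],[0,0,-0.002],[0,0,-0.002]],"angular":[[0,0,0],[0,0,0],[0,0,0]]}' | grep -E "pos|force"
python3 -m inch '{"jaw":[-1,-1,-1],"offset":[[0,0,-0.001],[0,0,-0.002],[0,0,-0.002]],"angular":[[0,0,0],[0,0,0],[0,0,0]]}' | grep -E "pos|force"
python3 -m inch '{"jaw":[-1,-1,-1],"offset":[[0,0,-0.001],[0,0,-0.002],[0,0,-0.002]],"angular":[[0,0,0],[0,0,0],[0,0,0]]}' | grep -E "pos|force"
```

```text
ee_pos: [0.6359, -0.1167, 0.3266]
wrist_force: [-0.9, 0.3, -0.6]
grasp_force: 0.0
ee_pos: [0.6359, -0.1167, 0.3246]
wrist_force: [-0.4, -0.7, -0.4]
grasp_force: 0.0
ee_pos: [0.6361, -0.1168, 0.3233]
wrist_force: [-0.2, 0.4, 0.9]
grasp_force: 0.0
ee_pos: [0.6362, -0.1168, 0.3214]
wrist_force: [-0.8, 0.6, 2.8]
grasp_force: 1.6
ee_pos: [0.6361, -0.1168, 0.319]
wrist_force: [-0.5, -0.1, 2.7]
grasp_force: 1.8
```

```bash

python3 -m inch '{"jaw":[-1,-1,-1,-1,-1],"offset":[[0,0,-0.002],[0,0,-0.005],[0,0,-0.008],[0,0,-0.01],[0,0,-0.01]],"angular":[[0,0,0],[0,0,0],[0,0,0],[0,0,0],[0,0,0]]}' | grep -E "pos|force"
python3 -m inch '{"jaw":[-1,-1,-1,-1,-1],"offset":[[0,0,-0.002],[0,0,-0.004],[0,0,-0.006],[0,0,-0.007],[0,0,-0.007]],"angular":[[0,0,0],[0,0,0],[0,0,0],[0,0,0],[0,0,0]]}' | grep -E "pos|force"
python3 -m inch '{"jaw":[-1,-1,-1],"offset":[[0,0,-0.001],[0,0,-0.002],[0,0,-0.002]],"angular":[[0,0,0],[0,0,0],[0,0,0]]}' | grep -E "pos|force"
python3 -m inch '{"jaw":[-1,-1,-1],"offset":[[0,0,-0.001],[0,0,-0.0015],[0,0,-0.0015]],"angular":[[0,0,0],[0,0,0],[0,0,0]]}' | grep -E "pos|force"
```

```text
ee_pos: [0.6361, -0.1168, 0.3085]
wrist_force: [1.4, 0.5, 4.3]
grasp_force: 2.4
ee_pos: [0.6362, -0.1168, 0.3021]
wrist_force: [0.1, 0.5, 4.6]
grasp_force: 2.8
ee_pos: [0.6362, -0.1168, 0.3003]
wrist_force: [-0.4, -0.1, 5.4]
grasp_force: 2.9
ee_pos: [0.6361, -0.1168, 0.2989]
wrist_force: [-1.0, 0.5, 6.0]
grasp_force: 3.0
```

```bash

python3 -m inch '{"jaw":[-1,-1,-1],"offset":[[0,0,-0.001],[0,0,-0.0015],[0,0,-0.0015]],"angular":[[0,0,0],[0,0,0],[0,0,0]]}' | grep -E "pos|force"
python3 -m inch '{"jaw":[-1,-1,-1],"offset":[[0,0,-0.001],[0,0,-0.0015],[0,0,-0.0015]],"angular":[[0,0,0],[0,0,0],[0,0,0]]}' | grep -E "pos|force"
python3 -m inch '{"jaw":[-1,-1,-1],"offset":[[0,0,-0.001],[0,0,-0.0015],[0,0,-0.0015]],"angular":[[0,0,0],[0,0,0],[0,0,0]]}' | grep -E "pos|force"
```

```text
ee_pos: [0.6362, -0.1168, 0.2982]
wrist_force: [-2.4, 0.3, 6.9]
grasp_force: 4.0
ee_pos: [0.6362, -0.1168, 0.2975]
wrist_force: [-2.5, 1.5, 10.2]
grasp_force: 5.1
ee_pos: [0.6362, -0.1168, 0.2962]
wrist_force: [-3.8, 0.4, 11.0]
grasp_force: 5.3
```

```bash

python3 -m inch '{"jaw":[-1,-1,-1],"offset":[[0,0,-0.0005],[0,0,-0.001],[0,0,-0.001]],"angular":[[0,0,0],[0,0,0],[0,0,0]]}' | grep -E "pos|force"
python3 -m inch '{"jaw":[-1,-1,-1],"offset":[[0,0,-0.0005],[0,0,-0.001],[0,0,-0.001]],"angular":[[0,0,0],[0,0,0],[0,0,0]]}' | grep -E "pos|force"
python3 -m inch '{"jaw":[-1,-1,-1],"offset":[[0,0,-0.0005],[0,0,-0.001],[0,0,-0.001]],"angular":[[0,0,0],[0,0,0],[0,0,0]]}' | grep -E "pos|force"
```

```text
ee_pos: [0.6362, -0.1168, 0.2953]
wrist_force: [-4.2, 0.9, 9.8]
grasp_force: 5.5
ee_pos: [0.6362, -0.1168, 0.2943]
wrist_force: [-2.0, 0.1, 10.8]
grasp_force: 5.5
ee_pos: [0.6362, -0.1168, 0.2934]
wrist_force: [-3.1, 1.7, 10.0]
grasp_force: 5.6
```

```bash

python3 -m inch '{"jaw":[-1,-1,-1],"offset":[[0,0,-0.0005],[0,0,-0.001],[0,0,-0.001]],"angular":[[0,0,0],[0,0,0],[0,0,0]]}' | grep -E "pos|force"
python3 -m inch '{"jaw":[-1,-1,-1],"offset":[[0,0,-0.0005],[0,0,-0.001],[0,0,-0.001]],"angular":[[0,0,0],[0,0,0],[0,0,0]]}' | grep -E "pos|force"
```

```text
ee_pos: [0.6363, -0.1168, 0.2933]
wrist_force: [-4.1, 0.8, 13.0]
grasp_force: 7.0
ee_pos: [0.6363, -0.1168, 0.2933]
wrist_force: [-6.2, 2.2, 16.0]
grasp_force: 8.3
```

```bash

python3 -m inch '{"jaw":[-1,-1,-1,-1,-1],"offset":[[0,0,-0.0003],[0,0,-0.0003],[0,0,-0.0003],[0,0,-0.0003],[0,0,-0.0003]],"angular":[[0,0,0],[0,0,0],[0,0,0],[0,0,0],[0,0,0]]}' | grep -E "time|pos|force"
python3 -m inch '{"jaw":[-1,-1,-1,-1,-1],"offset":[[0,0,0],[0,0,0],[0,0,0],[0,0,0],[0,0,0]],"angular":[[0,0,0],[0,0,0],[0,0,0],[0,0,0],[0,0,0]]}' | grep -E "time|pos|force"
python3 -m inch '{"jaw":[-1,-1,-1,-1,-1],"offset":[[0,0,0],[0,0,0],[0,0,0],[0,0,0],[0,0,0]],"angular":[[0,0,0],[0,0,0],[0,0,0],[0,0,0],[0,0,0]]}' | grep -E "time|pos|force"
python3 -m inch '{"jaw":[-1,-1,-1,-1,-1],"offset":[[0,0,0],[0,0,0],[0,0,0],[0,0,0],[0,0,0]],"angular":[[0,0,0],[0,0,0],[0,0,0],[0,0,0],[0,0,0]]}' | grep -E "time|pos|force"
```

```text
time: 13.43
ee_pos: [0.6363, -0.1168, 0.2932]
wrist_force: [-5.6, 0.7, 18.1]
grasp_force: 8.7
time: 13.85
ee_pos: [0.6363, -0.1168, 0.2933]
wrist_force: [-5.7, 1.8, 18.1]
grasp_force: 8.7
time: 14.27
ee_pos: [0.6363, -0.1168, 0.2933]
wrist_force: [-6.2, 1.8, 17.7]
grasp_force: 8.7
time: 14.68
ee_pos: [0.6363, -0.1168, 0.2933]
wrist_force: [-5.7, 1.2, 18.1]
grasp_force: 8.7
```

Bottomed and held at about 18 N for over 1.5 s. Now I let the ram rise and retreat.

```bash

python3 -m inch '{"jaw":[-1,-1,-1,-1,-1],"offset":[[0,0,0.003],[0,0,0.007],[0,0,0.012],[0,0,0.017],[0,0,0.022]],"angular":[[0,0,0],[0,0,0],[0,0,0],[0,0,0],[0,0,0]]}' | grep -E "pos|wrist"
python3 -m inch '{"jaw":[-1,-1,-1,-1,-1],"offset":[[0,0,0.005],[0,0,0.012],[0,0,0.022],[0,0,0.035],[0,0,0.045]],"angular":[[0,0,0],[0,0,0],[0,0,0],[0,0,0],[0,0,0]]}' | grep -E "pos|wrist"
python3 -m inch '{"jaw":[-1,-1,-1,-1,-1],"offset":[[-0.02,0.007,0],[-0.05,0.017,0],[-0.085,0.029,0],[-0.115,0.0395,0],[-0.131,0.045,0]],"angular":[[0,0,0],[0,0,0],[0,0,0],[0,0,0],[0,0,0]]}' | grep -E "pos|wrist"
python3 -m inch '{"jaw":[-0.5,0,0,0,0],"offset":[[0,0,0],[0,0,-0.02],[0,0,-0.05],[0,0,-0.08],[0,0,-0.1]],"angular":[[0,0,0],[0,0,0],[0,0,0],[0,0,0],[0,0,0]]}'
python3 - <<'E'
from h import *
im=get_image("wrist");t=get_image("side")
cv2.imwrite("pics/w3.png",np.hstack([cv2.resize(im,(400,300)),cv2.resize(t[100:310,230:510],(400,300))])[:,:,::-1])
E
```

```text
ee_pos: [0.6361, -0.1168, 0.311]
wrist_force: [0.5, 0.6, 3.6]
ee_pos: [0.6356, -0.1166, 0.3561]
wrist_force: [-1.0, 0.1, 0.1]
ee_pos: [0.502, -0.0706, 0.3556]
wrist_force: [-0.1, -0.2, -0.1]
time: 16.35
ee_pos: [0.5048, -0.0718, 0.2535]
ee_rot: [-2.553, -1.828, 0.002]
wrist_force: [-0.4, -0.6, -0.2]
opening: 0.0428
grasp_force: 0.0
```

View pics/w3.png

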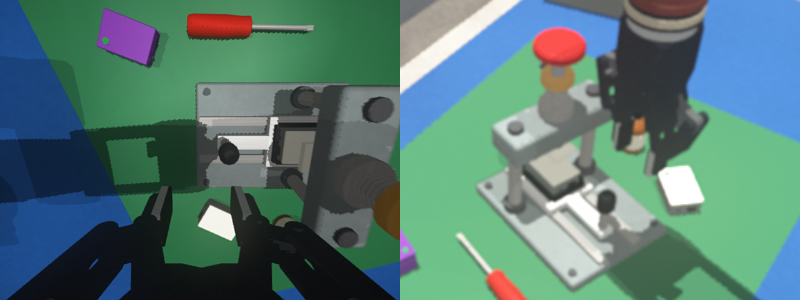

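The ram is back up: the knob in the right half is at (560,45), the same place as before pressing. The housing lies in the nest under it. Now I grip the handle at (229,153) in the left half and draw the carriage out.

```bash

python3 -m inch '{"jaw":[0,0,0,0,0],"offset":[[0.01,-0.0033,0],[0.022,-0.0073,0],[0.03,-0.01,-0.01],[0.03,-0.01,-0.025],[0.03,-0.01,-0.04]],"angular":[[0,0,0],[0,0,0],[0,0,0],[0,0,0],[0,0,0]]}' | grep -E "pos|wrist"
python3 -m inch '{"jaw":[0,0,0,0,0],"offset":[[0,0,-0.02],[0,0,-0.045],[0,0,-0.066],[0,0,-0.078],[0,0,-0.078]],"angular":[[0,0,0],[0,0,0],[0,0,0],[0,0,0],[0,0,0]]}' | grep -E "pos|wrist"
python3 -m inch '{"jaw":[-0.2,-0.4,-0.6,-0.8,-1],"offset":[[0,0,0],[0,0,0],[0,0,0],[0,0,0],[0,0,0]],"angular":[[0,0,0],[0,0,0],[0,0,0],[0,0,0],[0,0,0]]}' 25
python3 -m inch '{"jaw":[-1,-1],"offset":[[0,0,0],[0,0,0]],"angular":[[0,0,0],[0,0,0]]}' 25
```

```text
ee_pos: [0.5391, -0.0831, 0.2191]
wrist_force: [0.3, -0.5, -0.3]
ee_pos: [0.5352, -0.0819, 0.1364]
wrist_force: [-1.1, 1.1, 0.1]
time: 17.7
ee_pos: [0.5353, -0.0818, 0.1396]
ee_rot: [2.554, 1.829, 0.0]
wrist_force: [-4.1, 2.8, 6.0]
opening: 0.0226
grasp_force: 24.7
time: 17.87
ee_pos: [0.5353, -0.0818, 0.1396]
ee_rot: [2.554, 1.829, 0.0]
wrist_force: [-4.1, 1.3, 7.1]
opening: 0.0228
grasp_force: 24.7
```

Gripped. Now I pull 80 mm along (-0.947, +0.321), gently so the loose housing stays put.

```bash

python3 -m inch '{"jaw":[-1,-1,-1,-1,-1],"offset":[[-0.0038,0.0013,0],[-0.0095,0.0032,0],[-0.0161,0.0055,0],[-0.0227,0.0077,0],[-0.0294,0.01,0]],"angular":[[0,0,0],[0,0,0],[0,0,0],[0,0,0],[0,0,0]]}' | grep -E "pos|wrist"
python3 -m inch '{"jaw":[-1,-1,-1,-1,-1],"offset":[[-0.0066,0.0022,0],[-0.0133,0.0045,0],[-0.0199,0.0067,0],[-0.0265,0.009,0],[-0.0332,0.0112,0]],"angular":[[0,0,0],[0,0,0],[0,0,0],[0,0,0],[0,0,0]]}' | grep -E "pos|wrist"
python3 -m inch '{"jaw":[-1,-1,-1,-1,-1],"offset":[[-0.0047,0.0016,0],[-0.0081,0.0027,0],[-0.0104,0.0035,0],[-0.0118,0.004,0],[-0.0118,0.004,0]],"angular":[[0,0,0],[0,0,0],[0,0,0],[0,0,0],[0,0,0]]}' | grep -E "pos|wrist"
python3 -m inch '{"jaw":[-1,-1,-1],"offset":[[-0.0005,0.0002,0],[-0.001,0.0003,0],[-0.001,0.0003,0]],"angular":[[0,0,0],[0,0,0],[0,0,0]]}' | grep -E "pos|wrist"
```

```text
ee_pos: [0.5069, -0.0722, 0.1396]
wrist_force: [2.8, -1.5, 6.0]
ee_pos: [0.4737, -0.061, 0.1396]
wrist_force: [2.5, -1.3, 6.7]
ee_pos: [0.4616, -0.0569, 0.1395]
wrist_force: [1.6, -1.4, 7.4]
ee_pos: [0.4609, -0.0567, 0.1395]
wrist_force: [2.1, -0.7, 6.6]
```

```bash

python3 -m inch '{"jaw":[-1,-1,-1],"offset":[[-0.0007,0.0002,0],[-0.0014,0.0005,0],[-0.0014,0.0005,0]],"angular":[[0,0,0],[0,0,0],[0,0,0]]}' | grep -E "pos|wrist"
python3 -m inch '{"jaw":[-1,-1,-1],"offset":[[-0.0005,0.0002,0],[-0.001,0.0003,0],[-0.001,0.0003,0]],"angular":[[0,0,0],[0,0,0],[0,0,0]]}' | grep -E "pos|wrist"
python3 -m inch '{"jaw":[-1,-1,-1],"offset":[[-0.0005,0.0002,0],[-0.001,0.0003,0],[-0.001,0.0003,0]],"angular":[[0,0,0],[0,0,0],[0,0,0]]}' | grep -E "pos|wrist"
```

```text
ee_pos: [0.4595, -0.0562, 0.1395]
wrist_force: [3.1, -0.7, 7.0]
ee_pos: [0.459, -0.056, 0.1396]
wrist_force: [2.8, -1.8, 5.5]
ee_pos: [0.4588, -0.056, 0.1396]
wrist_force: [6.7, -1.1, 3.5]
```

```bash

python3 -m inch '{"jaw":[-1,-1,-0.6,-0.2,0],"offset":[[0.001,-0.0003,0],[0.001,-0.0003,0],[0.001,-0.0003,0],[0.001,-0.0003,0],[0.001,-0.0003,0]],"angular":[[0,0,0],[0,0,0],[0,0,0],[0,0,0],[0,0,0]]}' | grep -E "pos|wrist|open"
python3 -m inch '{"jaw":[0,0,0,0,0],"offset":[[0,0,0],[0,0,0.01],[0,0,0.03],[0,0,0.06],[0,0,0.095]],"angular":[[0,0,0],[0,0,0],[0,0,0],[0,0,0],[0,0,0]]}' | grep -E "pos|wrist|open"
python3 -m inch '{"jaw":[0,0,0,0,0],"offset":[[-0.01,0,0.03],[-0.03,0,0.06],[-0.05,0,0.08],[-0.06,0,0.09],[-0.06,0,0.09]],"angular":[[0,0,0],[0,0,0],[0,0,0],[0,0,0],[0,0,0]]}' | grep -E "pos|wrist|open"
python3 -m inch '{"jaw":[0,0,0],"offset":[[0,0,0],[0,0,0],[0,0,0]],"angular":[[0,0,0],[0,0,0],[0,0,0]]}' | grep -E "pos|wrist|open"
python3 - <<'E'
from h import *
im=get_image("wrist");t=get_image("side")
a=cv2.imread("pics/side0.png")[200:320,310:450,::-1]
f=lambda x:cv2.resize(x,(350,300),interpolation=2)
w=cv2.resize(im[100:340,300:640],(425,300),interpolation=2)
c=np.zeros((600,800,3),np.uint8);c[:300,:350]=f(a);c[300:,:350]=f(t[200:320,310:450]);c[:300,360:785]=w
c[300:,360:760]=cv2.resize(get_image("top")[150:350,280:500],(400,300),interpolation=2)
cv2.imwrite("pics/w4.png",c[:,:,::-1])
E
```

```text
ee_pos: [0.4557, -0.0549, 0.137]
wrist_force: [0.2, -0.2, 0.2]
opening: 0.0427
ee_pos: [0.4549, -0.0548, 0.2316]
wrist_force: [1.3, -0.2, 0.3]
opening: 0.0427
ee_pos: [0.3966, -0.0555, 0.3258]
wrist_force: [1.4, 0.0, -0.2]
opening: 0.0428
ee_pos: [0.3969, -0.0552, 0.3212]
wrist_force: [-1.0, 0.3, -0.5]
opening: 0.0429
```

View pics/w4.png

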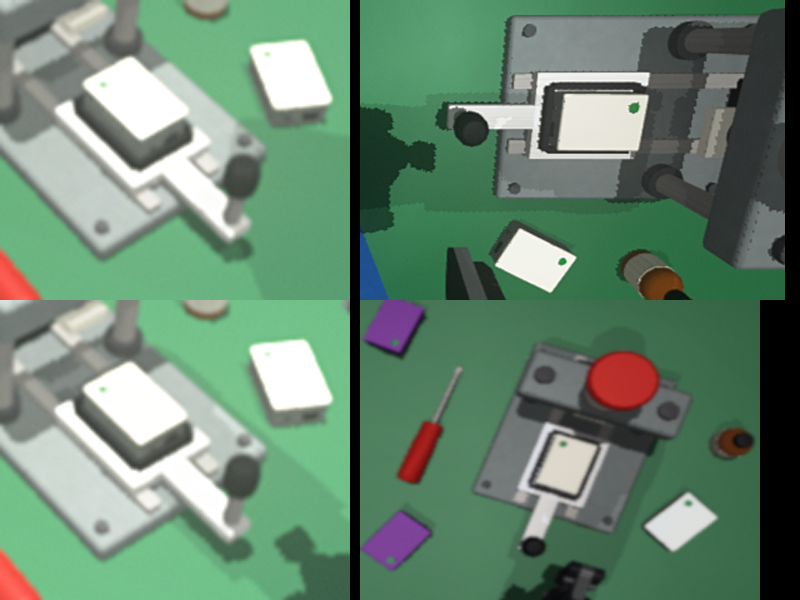

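The lower-left picture, against the start above it, shows the lid lower and flush on the shell, with its top corner down from row 57 to row 63. The carriage is back at its start position, with the handle at (241,175) in both pictures. The housing is in the nest, the ram is up, and the bystanders have not moved.

```bash
python3 -c "
from workcell import *
print(close_job())"
```

```text
the job is handed in; nothing more can be done
None
```

The job is handed in: the ram was held on its stop at about 18 N for over 1.5 s, the lid looks flush in the pictures, the carriage is fully out again with the closed housing in its nest, and nothing else was moved.

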